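Find the loose bolt and hold its inspection cap open

ROBOT

A 6-joint arm with a two-finger parallel gripper is mounted at the origin on a cart in front of the work surface, level with it; the furniture and walls round the work are solid. World frame = base frame: x ahead of the robot, y to its left, z up, the work surface at z = 0. Lengths are in m, angles in degrees, forces in N, time in s.
With the tool pointing down it reaches from about 0.35 to 0.95 m from the base axis. Payload 17.4 kg.
Tool frame: the origin (TCP) lies on the centre line of the jaws, within the pads' length; the fingertips stand 14 mm ahead of it and the grasp point (between the pads) lies 5 mm behind it; z points along the fingers, y is the line along which they close (so a half turn about z gives the same grasp; the last joint's range is limited). The gripper opens to 93 mm and grips with 3 to 60 N. Pads are 15 mm wide; open, the fingers measure 128 mm over their backs; the gripper's body (75 mm by 188 mm) begins 65 mm behind the grasp point.
Start: joints at [-77.109, 6.646, 82.598, -0, 90.757, -2.166], TCP at [0.175, -0.652, 0.233] pointing down, gripper open.
Joint ranges: [-162.19, 162.19], [-47.58, 125.68], [4.15, 143.07], [-65.23, 245.23], [0.69, 171.88], [-170.13, 170.13]. Speed limits (degrees/s): [108.29, 108.29, 127.2, 180, 180, 180].

INTERFACE

Orientations are given as [roll, pitch, yaw] about the fixed x, y, z axes, in that order (R = Rz(yaw) Ry(pitch) Rx(roll)).
In Python, from plant import ctrl gives the robot as it stands.
- The arm moves only by the tool step_arm, never from a script. Its argument "series" is one flat list of numbers, 5 for each row, row after row: the shift along the tool's x, y, z normalised to -1 to 1, where 1 is 0.4 m, then the turn about the tool's z normalised to -1 to 1, where 1 is 45 degrees, then the closure, from -1 (fully open) to 1 (shut). A call has 1 to 20 rows; each row is the pose to reach, as a shift and turn from the pose commanded when the call began, along the tool's axes at that moment; what a row does not reach only later rows make up. A row lasts 1/12 s, in which the tool goes at most 41.7 mm and 7.16 degrees, less where a joint would pass 70% of its speed; a pose out of reach is approached as far as the arm can. A call with a number of a shift or a turn outside -1 to 1 is refused whole. A call with a gripper value outside its range is refused whole. The fingers move at their own pace and stop on an object; the grip force is fixed at half the most. Time passes only in rows, so rows that repeat a pose let the fingers close. It gives the time, the measured TCP pose, the force, the opening and the grip force at its end, in the units of the state.
- ctrl.get_state(): the state, without advancing time (a new reading comes with each control period).
- ctrl.get_image(name): name is "side" or "top"; returns (picture, depth): 420x560x3 uint8, blue, green, red; 420x560 float32, m along the optical axis (not along the pixel's ray), 0 where there is no reading.
- ctrl.camera_params(name): a dict with "fx", "fy", "cx", "cy" (pixels), "cam_to_world" (4x4, takes a point from camera to world coordinates). Camera axes: x right, y up, looking along -z (the intrinsics and any distortion apply to the point x, -y, -z); pixel columns grow to the right and rows downward; lengths in m; the calibration is good to about 2 mm. A picture is of the moment at which its call begins. camera_params takes no time and is no camera call.
- ctrl.close_job(): hands the job in; it is judged then, once.
The state is a dict: "clock": time; "joint_positions": joint angles; "qd": joint speeds; "joint_torque": joint torques, N m; "eef_pos": TCP position; "ee_rot": TCP orientation; "wrist_force": force on the tool from outside, world axes, zero at the start; "torque": the same for the moment, N m; "grip_width": finger opening in m; "grasp_force": force on a finger pad.
Only numpy, scipy, OpenCV 4.12 (cv2) and the standard library are available. Lean on these libraries where they do the work, as an engineer would, in place of code of your own. Each camera call takes 0.05 s, during which the arm holds its last target. There are 200 camera calls.

TASK

Tap each of the three cap bolts on the green gear housing down as far as it will go, keeping the caps shut, to find the loose one, which gives clearly further than the other two. Then grip the red lug of the cap with the loose bolt, raise that cap to about 50 degrees, and finish while still holding it open, without letting go. Leave the other two caps shut and the things lying round the housing where they are.

Things in the scene. Friction and masses are not known exactly. Their poses are not given: they have to be found in the camera images.
- housing: green cast gear housing standing fixed on the bench, 162 x 346 x 50 mm, with three hinged aluminium inspection caps in a row along its y axis (cap a at +100 mm, b at 0, c at -100 mm). Origin: centre of its underside on the bench. Its x axis points away from the robot (from the lugs to the hinges), turned by up to 0.25 rad, z up.
- head_a (a point): centre of the top face of the left (+y) bolt: steel hex head 22 mm across flats on a black rubber collar in the middle of cap a, top face 85 mm above the bench (26 mm above the cap's plate) before tapping, 47 mm behind the red lug's centre
- bolt_a (a joint): how far bolt a has been pushed down into its cap, m; 0 at the start. It resists with about 2 N and stays where pushed. A sound bolt stops hard after about 2.5 mm, the loose one goes down about 9 mm. Nothing shows from outside which one is loose
- lug_a (a point): grip point in the red lifting lug on the free (near) edge of cap a: a flat upright tab with round top, 12 mm thick along the housing's y, 24 mm along x, rising 42 mm above the cap's plate; the point lies 26 mm above the plate (85 mm above the bench) and 16 mm below the lug's top. The lug may turn between the fingers while the cap is raised
- cap_a (a joint): opening angle of cap a, rad: 0 closed (plate level), grows as its near edge is raised, stop at 1.4. The cap (76 mm wide, 0.2 to 0.36 kg with its bolt) falls shut when let go
- hinge_a (a point): point on the hinge axis of cap a, at its far edge in the middle of its width; the axis runs along the housing's y. The lug point lies 99 mm nearer and 29 mm higher when closed
- head_b (a point): centre of the top face of the middle bolt: steel hex head 22 mm across flats on a black rubber collar in the middle of cap b, top face 85 mm above the bench (26 mm above the cap's plate) before tapping, 47 mm behind the red lug's centre
- bolt_b (a joint): how far bolt b has been pushed down into its cap, m; 0 at the start. It resists with about 2 N and stays where pushed. A sound bolt stops hard after about 2.5 mm, the loose one goes down about 9 mm. Nothing shows from outside which one is loose
- lug_b (a point): grip point in the red lifting lug on the free (near) edge of cap b: a flat upright tab with round top, 12 mm thick along the housing's y, 24 mm along x, rising 42 mm above the cap's plate; the point lies 26 mm above the plate (85 mm above the bench) and 16 mm below the lug's top. The lug may turn between the fingers while the cap is raised
- cap_b (a joint): opening angle of cap b, rad: 0 closed (plate level), grows as its near edge is raised, stop at 1.4. The cap (76 mm wide, 0.2 to 0.36 kg with its bolt) falls shut when let go
- hinge_b (a point): point on the hinge axis of cap b, at its far edge in the middle of its width; the axis runs along the housing's y. The lug point lies 99 mm nearer and 29 mm higher when closed
- head_c (a point): centre of the top face of the right (-y) bolt: steel hex head 22 mm across flats on a black rubber collar in the middle of cap c, top face 85 mm above the bench (26 mm above the cap's plate) before tapping, 47 mm behind the red lug's centre
- bolt_c (a joint): how far bolt c has been pushed down into its cap, m; 0 at the start. It resists with about 2 N and stays where pushed. A sound bolt stops hard after about 2.5 mm, the loose one goes down about 9 mm. Nothing shows from outside which one is loose
- lug_c (a point): grip point in the red lifting lug on the free (near) edge of cap c: a flat upright tab with round top, 12 mm thick along the housing's y, 24 mm along x, rising 42 mm above the cap's plate; the point lies 26 mm above the plate (85 mm above the bench) and 16 mm below the lug's top. The lug may turn between the fingers while the cap is raised
- cap_c (a joint): opening angle of cap c, rad: 0 closed (plate level), grows as its near edge is raised, stop at 1.4. The cap (76 mm wide, 0.2 to 0.36 kg with its bolt) falls shut when let go
- hinge_c (a point): point on the hinge axis of cap c, at its far edge in the middle of its width; the axis runs along the housing's y. The lug point lies 99 mm nearer and 29 mm higher when closed
- grease_tin: bystander: round red tin with grey lid, 66 mm wide, 46 mm high, standing left of the housing; origin under its centre
- bearing: bystander: ball bearing lying flat to the left of the housing, 52 mm wide, 15 mm high; origin under its centre
- spanner: bystander: steel combination spanner lying flat right of the housing, 226 x 35 x 8 mm, long along its y; origin under its centre

How it is judged:
By the outcome, as a careful person would: the job done as asked, in the order asked, and still so for the second after the job is handed in, while the arm keeps its last pose, push and grip.
It also fails if it takes over 54 s, if anything falls off the work surface, if the arm or the gripper's body presses on something with over 40 N, if the wrist force passes 120 N, or if a joint passes its speed limit or range.

## Working session

There is one attempt and no reset: what is moved stays moved. The work goes in short steps, Python scripts to look and compute and a tool call to move; the robot and the scene stay as the last step left them, time stands still between calls to the robot, and variables do not carry over. Pictures are saved under pics/ and viewed, at most 10 in all, crops included, and the job is handed in when it is done.

Besides the shell and the picture viewer there is one more tool, called after ">>>" as name(argument=value, ...) on one line, values as JSON. step_arm: Moves the arm, as the interface text tells. Its arguments: {"type":"object","properties":{"series":{"type":"array"}},"required":["series"]}

```bash
mkdir -p pics; ls; cat > h.py <<'E'
import numpy as np, cv2
from plant import ctrl
def world(name, dep, us, vs):
    p=ctrl.camera_params(name); T=np.array(p["cam_to_world"])
    us=np.asarray(us);vs=np.asarray(vs);d=dep[vs,us]
    k={k:v for k,v in p.items() if k not in("cam_to_world",)}
    x=(us-p["cx"])/p["fx"]*d; y=(vs-p["cy"])/p["fy"]*d
    return np.c_[x,-y,-d,np.ones_like(d)]@T.T[:,:3]
E
python3 - <<'E'
from h import *
for n in("top","side"):
    im,d=ctrl.get_image(n); cv2.imwrite(f"pics/{n}0.png",im); np.savez(f"{n}0.npz",im=im,d=d)
    print(n,ctrl.camera_params(n))
print(ctrl.get_state())
E
```

```text
pics
top {'fx': 393.01965831529657, 'fy': 393.01965831529657, 'cx': 276.7791046189181, 'cy': 204.88416311546322, 'cam_to_world': array([[-0.02679481,  0.98517881, -0.16942477,  0.35334074],
       [-0.99954148, -0.02879551, -0.00936228,  0.03225315],
       [-0.0141022 ,  0.16909622,  0.98549865,  1.08800639],
       [ 0.        ,  0.        ,  0.        ,  1.        ]])}
side {'fx': 442.9218006230489, 'fy': 442.9218006230489, 'cx': 282.27415376012146, 'cy': 205.33495521755464, 'cam_to_world': array([[-0.95245057,  0.18977985, -0.23837265,  0.25900005],
       [-0.30452328, -0.61902813,  0.72392662,  0.77395152],
       [-0.01017269,  0.76209434,  0.64738608,  0.76381515],
       [ 0.        ,  0.        ,  0.        ,  1.        ]])}
{'clock': 0.1, 'joint_positions': array([-7.71067801e+01,  6.67058894e+00,  8.26313466e+01, -1.28823268e-03,
        9.07567178e+01, -2.16404808e+00]), 'qd': array([-0.03244973, -0.07628382, -0.18207085,  0.06252993, -0.06225713,
       -0.09138674]), 'joint_torque': array([ 1.44425681e-03, -7.22895026e+01, -6.23865581e+01,  7.82111264e-02,
        2.28172954e-02, -7.11687358e-05]), 'eef_pos': array([ 0.17532162, -0.6516592 ,  0.23199446]), 'ee_rot': array([-1.79941340e+02, -9.27575478e-04,  1.50572512e+01]), 'wrist_force': array([-0.25815165,  0.56002173, -0.19595606]), 'torque': array([ 0.03117849, -0.00887039,  0.01657279]), 'grasp_force': 0.0, 'grip_width': 0.0929412601734424}
```

View pics/top0.png

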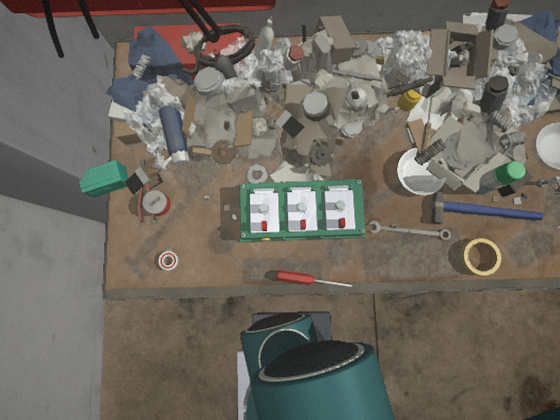

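```bash
python3 - <<'E'
from h import *
for n in("top","side"):
    z=np.load(n+"0.npz");im,d=z["im"],z["d"]
    hsv=cv2.cvtColor(im,cv2.COLOR_BGR2HSV)
    m=((hsv[...,0]<8)|(hsv[...,0]>172))&(hsv[...,1]>120)&(hsv[...,2]>50)&(d>0)
    N,l,s,c=cv2.connectedComponentsWithStats(m.astype(np.uint8))
    for i in range(1,N):
        if s[i,4]<25: continue
        v,u=np.where(l==i);w=world(n,d,u,v);t=w[w[:,2]>np.percentile(w[:,2],60)]
        print(n,s[i],c[i].round(),"med",np.median(w,0).round(4),"top",t.mean(0).round(4),"min",w.min(0).round(3),"max",w.max(0).round(3))
    g=(hsv[...,0]>40)&(hsv[...,0]<90)&(hsv[...,1]>70)&(d>0)
    v,u=np.where(g);w=world(n,d,u,v);w=w[(w[:,2]>.03)&(w[:,2]<.07)]
    r=cv2.minAreaRect(w[:,:2].astype(np.float32)*1000);print("green",len(w),r,np.median(w[:,2]))
E
```

```text
top [  0   0  46  17 533] [25.  7.] med [0.8301 0.4804 0.4675] top [0.8293 0.4739 0.4787] min [0.793 0.416 0.402] max [0.864 0.509 0.506]
top [ 49   0  35  17 483] [65.  8.] med [0.8304 0.4137 0.4596] top [0.8293 0.4028 0.4732] min [0.793 0.356 0.188] max [1.013 0.558 0.497]
top [  85    0  102   16 1362] [133.   7.] med [0.8304 0.2937 0.457 ] top [0.8295 0.2896 0.4687] min [0.793 0.182 0.09 ] max [1.084 0.534 0.498]
top [187   0  11  13  31] [192.   7.] med [0.8302 0.1845 0.4578] top [0.8097 0.1758 0.4835] min [0.791 0.163 0.403] max [0.863 0.191 0.504]
top [197   0  78  12 796] [236.   5.] med [0.8305 0.1051 0.4533] top [0.8291 0.1072 0.4623] min [0.799 0.033 0.088] max [1.085 0.186 0.499]
top [492   0  17   9  47] [498.   5.] med [ 1.0023 -0.5296  0.185 ] top [ 1.0008 -0.5389  0.1883] min [ 0.994 -0.555  0.175] max [ 1.02  -0.521  0.192]
top [152  25  52  44 868] [179.  41.] med [1.0019 0.2983 0.1008] top [0.9913 0.3021 0.1066] min [0.794 0.166 0.072] max [1.041 0.374 0.442]
top [134  26  12  13  60] [137.  30.] med [1.0289 0.4182 0.101 ] top [1.024  0.4143 0.1032] min [1.001 0.39
[... 3547 characters left out ...]
e [ 77 222  13   8  64] [ 84. 226.] med [0.9187 0.212  0.0834] top [0.8937 0.24   0.1148] min [0.86  0.198 0.065] max [0.921 0.273 0.15 ]
side [341 223  23  31 364] [352. 238.] med [0.3364 0.0124 0.0252] top [0.3389 0.0161 0.0287] min [ 0.317 -0.071 -0.003] max [0.36  0.055 0.032]
side [187 345  35  22 300] [205. 358.] med [0.5333 0.4034 0.0191] top [0.5332 0.399  0.0287] min [ 0.516  0.367 -0.002] max [0.573 0.41  0.037]
side [164 364  54  15 116] [187. 372.] med [0.5629 0.4319 0.0119] top [0.5572 0.4313 0.0144] min [0.502 0.425 0.007] max [0.607 0.435 0.019]
green 4501 ((331.1344299316406, -607.0616455078125), (740.9703369140625, 2315.569091796875), 2.1136679649353027) 0.052391151663189084
```

The top view shows the green housing at about (302,210), with lugs at (264,226), (303,224) and (342,222). From those the yaw is about 1°, and both cameras agree on lug height and spacing. Before moving I'll check the bolt heads.

```bash
python3 - <<'E'
from h import *
for n in("top","side"):
    z=np.load(n+"0.npz");d=z["d"]
    v,u=np.where(d>0);w=world(n,d,u,v)
    for k,(x,y) in dict(a=(.518,.078),b=(.5195,-.0215),c=(.5205,-.121)).items():
        q=w[(np.hypot(w[:,0]-x,w[:,1]-y)<.022)&(w[:,2]>.08)&(w[:,2]<.092)]
        print(n,k,len(q),q.mean(0).round(4),q.min(0).round(3),q.max(0).round(3))
E
```

```text
top a 65 [0.5212 0.0776 0.0852] [0.51  0.067 0.081] [0.532 0.088 0.089]
top b 65 [ 0.5216 -0.0223  0.0854] [ 0.511 -0.034  0.08 ] [ 0.532 -0.011  0.091]
top c 68 [ 0.5231 -0.1221  0.085 ] [ 0.513 -0.135  0.081] [ 0.534 -0.111  0.09 ]
side a 76 [0.5174 0.0813 0.0847] [0.506 0.065 0.081] [0.529 0.093 0.088]
side b 61 [ 0.5187 -0.0185  0.0848] [ 0.508 -0.031  0.08 ] [ 0.53  -0.007  0.088]
side c 55 [ 0.5194 -0.1179  0.0846] [ 0.508 -0.132  0.08 ] [ 0.532 -0.109  0.088]
```

View pics/side0.png

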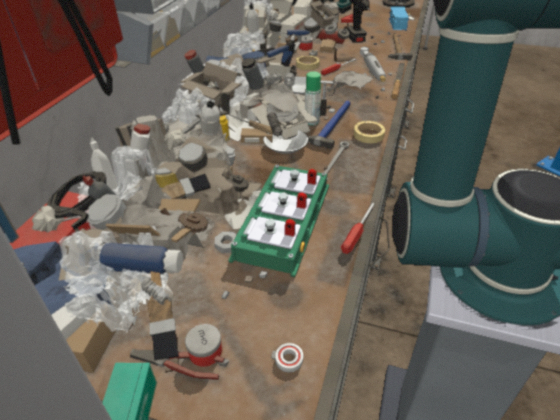

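>>> step_arm(series=[0.59,-0.53,0,0.312,1,0.59,-0.53,0,0.312,1,0.59,-0.53,0,0.312,1,0.59,-0.53,0,0.312,1,0.59,-0.53,0,0.312,1,0.59,-0.53,0,0.312,1,0.59,-0.53,0,0.312,1,0.59,-0.53,0,0.312,1,0.59,-0.53,0,0.312,1,0.59,-0.53,0,0.312,1,0.59,-0.53,0,0.312,1])

```text
clock: 1.02
eef_pos: [0.348, -0.3861, 0.2325]
ee_rot: [-180.0, 0.0, 1.0]
wrist_force: [-1.6, 0.0, 0.5]
grip_width: 0.0244
grasp_force: 0.0
```

>>> step_arm(series=[0.445,-0.657,0,0,1,0.445,-0.657,0,0,1,0.445,-0.657,0,0,1,0.445,-0.657,0,0,1,0.445,-0.657,0,0,1,0.445,-0.657,0,0,1,0.445,-0.657,0,0,1,0.445,-0.657,0,0,1,0.445,-0.657,0,0,1,0.445,-0.657,0,0,1,0.445,-0.657,0.1,0,1,0.445,-0.657,0.2,0,1,0.445,-0.657,0.29,0,1,0.445,-0.657,0.29,0,1,0.445,-0.657,0.29,0,1])

```text
clock: 2.27
eef_pos: [0.5204, -0.1212, 0.1161]
ee_rot: [-180.0, 0.2, 0.9]
wrist_force: [0.3, -0.1, 0.7]
grip_width: 0.0004
grasp_force: 0.0
```

```bash
python3 - <<'E'
from h import *
im,d=ctrl.get_image("side"); cv2.imwrite("pics/s1.png",cv2.resize(im[120:300,180:380],None,fx=3,fy=3))
s=ctrl.get_state();print(s["eef_pos"],s["wrist_force"],s["grip_width"])
E
```

```text
[ 0.52155568 -0.12124291  0.11827352] [ 0.75333667 -1.03328815  0.78073929] 0.00038496633959465875
```

View pics/s1.png

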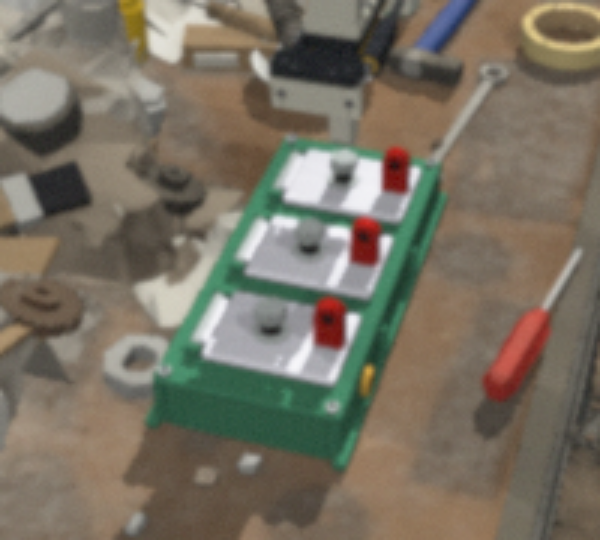

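>>> step_arm(series=[0,0,0.015,0,1,0,0,0.03,0,1,0,0,0.035,0,1,0,0,0.0375,0,1,0,0,0.04,0,1,0,0,0.0425,0,1,0,0,0.045,0,1,0,0,0.0475,0,1,0,0,0.05,0,1,0,0,0.0525,0,1,0,0,0.0525,0,1])

```text
clock: 3.23
eef_pos: [0.5215, -0.1199, 0.0955]
ee_rot: [-180.0, -0.0, 1.0]
wrist_force: [-0.2, 0.2, 0.1]
grip_width: 0.0002
grasp_force: 0.0
```

>>> step_arm(series=[0,0,0.0025,0,1,0,0,0.0025,0,1])

```text
clock: 3.4
eef_pos: [0.5215, -0.1199, 0.0945]
ee_rot: [-180.0, 0.0, 1.0]
wrist_force: [-0.3, 0.2, -1.0]
grip_width: 0.0007
grasp_force: 0.0
```

>>> step_arm(series=[0,0,0.0025,0,1,0,0,0.0025,0,1])

```text
clock: 3.57
eef_pos: [0.5215, -0.1199, 0.0935]
ee_rot: [-180.0, 0.0, 1.0]
wrist_force: [-0.3, 0.0, 0.1]
grip_width: 0.0002
grasp_force: 0.0
```

```bash
python3 - <<'E'
from h import *
im,d=ctrl.get_image("side"); cv2.imwrite("pics/s2.png",cv2.resize(im[120:220,240:360],None,fx=5,fy=5,interpolation=cv2.INTER_CUBIC))
for i in range(3):
    im,d=ctrl.get_image("top");s=ctrl.get_state();print(s["eef_pos"],s["wrist_force"],s["grip_width"])
E
```

```text
[ 0.52138103 -0.11987889  0.09350353] [-0.20796487 -0.1446418  -0.6073902 ] 0.0008193815967662307
[ 0.52136991 -0.11987571  0.09348822] [0.45775077 0.44612808 0.54404204] 0.0006550936399123057
[ 0.52138336 -0.11988851  0.09351805] [ 0.43042567 -0.1488977  -0.40434594] 0.00018932765591855958
```

View pics/s2.png

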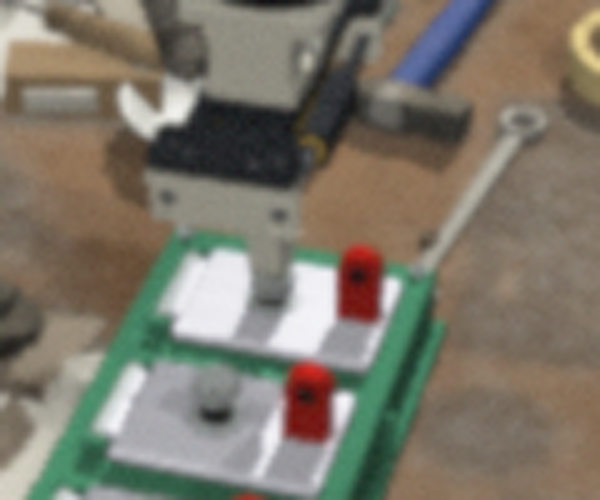

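The fingertips sit on bolt c at about (270,295). They are below the sound-bolt stop height with no stop felt, so I'll keep going.

>>> step_arm(series=[0,0,0.0025,0,1,0,0,0.005,0,1])

```text
clock: 3.93
eef_pos: [0.5215, -0.1199, 0.0917]
ee_rot: [180.0, -0.0, 1.0]
wrist_force: [-0.7, 0.3, 2.0]
grip_width: 0.0006
grasp_force: 0.8
```

>>> step_arm(series=[0,0,0.0025,0,1,0,0,0.0025,0,1])

```text
clock: 4.1
eef_pos: [0.5215, -0.1199, 0.0904]
ee_rot: [180.0, -0.0, 1.0]
wrist_force: [0.9, 0.4, -0.3]
grip_width: 0.0004
grasp_force: 0.0
```

>>> step_arm(series=[0,0,0.0025,0,1,0,0,0.0025,0,1])

```text
clock: 4.27
eef_pos: [0.5215, -0.1199, 0.0902]
ee_rot: [180.0, -0.0, 1.0]
wrist_force: [-2.8, 0.6, 6.8]
grip_width: 0.0001
grasp_force: 3.3
```

>>> step_arm(series=[0,0,0.0025,0,1,0,0,0.0025,0,1])

```text
clock: 4.43
eef_pos: [0.5216, -0.1199, 0.09]
ee_rot: [180.0, -0.0, 1.0]
wrist_force: [-7.2, 1.5, 16.5]
grip_width: 0.0006
grasp_force: 8.0
```

>>> step_arm(series=[0,0,0.0025,0,1,0,0,0.0025,0,1])

```text
clock: 4.6
eef_pos: [0.5217, -0.12, 0.0899]
ee_rot: [180.0, -0.0, 1.0]
wrist_force: [-12.9, 3.9, 25.6]
grip_width: 0.0005
grasp_force: 12.7
```

>>> step_arm(series=[0,0,-0.106,0,1,0,0,-0.106,0,1,0,0,-0.106,0,1,0,-0.249,-0.106,0,1,0,-0.249,-0.106,0,1,0,-0.249,-0.106,0,1,0,-0.249,-0.106,0,1,0,-0.249,-0.106,0,1,0,-0.249,-0.07,0,1,0,-0.249,-0.04,0,1,0,-0.249,-0.035,0,1,0,-0.249,-0.0325,0,1,0,-0.249,-0.03,0,1,0,-0.249,-0.0275,0,1,0,-0.249,-0.025,0,1,0,-0.249,-0.0225,0,1,0,-0.249,-0.0225,0,1])

```text
clock: 6.02
eef_pos: [0.5198, -0.0204, 0.0968]
ee_rot: [180.0, -0.0, 1.0]
wrist_force: [1.0, -1.4, 0.6]
grip_width: 0.0003
grasp_force: 0.3
```

>>> step_arm(series=[0,0,0.0025,0,1,0,0,0.0025,0,1])

```text
clock: 6.18
eef_pos: [0.5199, -0.0204, 0.0967]
ee_rot: [180.0, -0.0, 1.0]
wrist_force: [-3.1, -0.7, 8.9]
grip_width: 0.0005
grasp_force: 4.6
```

>>> step_arm(series=[0,0,0.0025,0,1,0,0,0.004,0,1,0,0,0.004,0,1])

```text
clock: 6.43
eef_pos: [0.5201, -0.0203, 0.0964]
ee_rot: [180.0, -0.1, 1.0]
wrist_force: [-11.0, -0.9, 24.0]
grip_width: 0.0004
grasp_force: 12.3
```

>>> step_arm(series=[0,0,-0.1,0,1,0,0,-0.1,0,1,0,0,-0.1,0,1,0,-0.249,-0.1,0,1,0,-0.249,-0.1,0,1,0,-0.249,-0.1,0,1,0,-0.249,-0.1,0,1,0,-0.249,-0.1,0,1,0,-0.249,-0.06,0,1,0,-0.249,-0.025,0,1,0,-0.249,-0.02,0,1,0,-0.249,-0.0175,0,1,0,-0.249,-0.015,0,1,0,-0.249,-0.0125,0,1,0,-0.249,-0.009,0,1,0,-0.249,-0.0065,0,1,0,-0.249,-0.0065,0,1])

```text
clock: 7.85
eef_pos: [0.5181, 0.0792, 0.0968]
ee_rot: [180.0, -0.0, 1.0]
wrist_force: [0.5, -0.7, -0.0]
grip_width: 0.0005
grasp_force: 0.2
```

>>> step_arm(series=[0,0,0.0025,0,1,0,0,0.0025,0,1])

```text
clock: 8.02
eef_pos: [0.5182, 0.0793, 0.0966]
ee_rot: [180.0, -0.0, 1.0]
wrist_force: [-2.8, -1.3, 8.5]
grip_width: 0.0005
grasp_force: 4.5
```

>>> step_arm(series=[0,0,0.0025,0,1,0,0,0.004,0,1,0,0,0.004,0,1])

```text
clock: 8.27
eef_pos: [0.5184, 0.0793, 0.0964]
ee_rot: [180.0, -0.1, 1.0]
wrist_force: [-10.3, -2.8, 25.3]
grip_width: 0.0006
grasp_force: 12.1
```

Bolt c is the loose one: it went down about 9 mm, against about 2.5 mm for a and b. Next I'll go to lug c with the fingers half open.

>>> step_arm(series=[0,0,-0.1,0,1,0,0,-0.2,0,1,0,0,-0.24,0,1,0,0,-0.24,0,1,-0.121,0.497,-0.24,0,0,-0.121,0.497,-0.24,0,0,-0.121,0.497,-0.24,0,0,-0.121,0.497,-0.24,0,0,-0.121,0.497,-0.24,0,0,-0.121,0.497,-0.24,0,0,-0.121,0.497,-0.24,0,0,-0.121,0.497,-0.24,0,0,-0.121,0.497,-0.14,0,0,-0.121,0.497,-0.1,0,0,-0.121,0.497,-0.1,0,0,-0.121,0.497,-0.1,0,0])

```text
clock: 9.6
eef_pos: [0.4731, -0.1191, 0.1337]
ee_rot: [-180.0, 0.1, 1.1]
wrist_force: [0.3, 0.4, 0.2]
grip_width: 0.0465
grasp_force: 0.0
```

```bash
python3 - <<'E'
from h import *
im,d=ctrl.get_image("side"); cv2.imwrite("pics/s3.png",cv2.resize(im[120:240,240:360],None,fx=5,fy=5,interpolation=cv2.INTER_CUBIC)[:600])
s=ctrl.get_state();print(s["eef_pos"],s["wrist_force"],s["grip_width"])
E
```

```text
[ 0.47358952 -0.11950612  0.1349949 ] [0.00243769 0.19920433 1.34996269] 0.04639348771166339
```

View pics/s3.png

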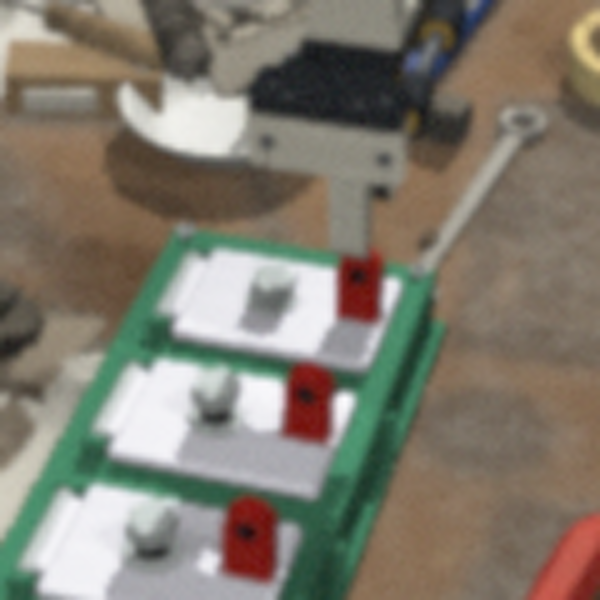

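Finger at (350,215) lines up with lug c at (360,285), and bolt c now sits without its collar showing, i.e. lower. Next I'll descend and close on the lug.

>>> step_arm(series=[0,0,0.05,0,0,0,0,0.1,0,0,0,0,0.132,0,0,0,0,0.132,0,0,0,0,0.132,0,0,0,0,0.132,0,1,0,0,0.132,0,1,0,0,0.132,0,1,0,0,0.132,0,1,0,0,0.132,0,1,0,0,0.132,0,1,0,0,0.132,0,1,0,0,0.132,0,1])

```text
clock: 10.73
eef_pos: [0.4733, -0.1223, 0.0816]
ee_rot: [179.8, -0.0, 1.0]
wrist_force: [1.1, -19.3, -0.8]
grip_width: 0.0115
grasp_force: 30.0
```

>>> step_arm(series=[0,0.003,0,0,1,0,0.006,0,0,1,0.004,0.006,-0.011,0,1,0.008,0.006,-0.0215,0,1,0.0125,0.006,-0.032,0,1,0.017,0.006,-0.042,0,1,0.0225,0.006,-0.052,0,1,0.028,0.006,-0.062,0,1,0.0345,0.006,-0.071,0,1,0.041,0.006,-0.0805,0,1,0.041,0.006,-0.0805,0,1,0.041,0.006,-0.0805,0,1])

```text
clock: 11.73
eef_pos: [0.4899, -0.1224, 0.114]
ee_rot: [180.0, -0.0, 1.0]
wrist_force: [-0.3, 2.1, -0.4]
grip_width: 0.0118
grasp_force: 30.0
```

>>> step_arm(series=[0.0075,0,-0.009,0,1,0.015,0,-0.0175,0,1,0.0225,0,-0.0257,0,1,0.0305,0,-0.0335,0,1,0.039,0,-0.0412,0,1,0.048,0,-0.0485,0,1,0.057,0,-0.0553,0,1,0.0665,0,-0.0615,0,1,0.076,0,-0.0675,0,1,0.086,0,-0.073,0,1,0.096,0,-0.078,0,1,0.1065,0,-0.0825,0,1,0.1065,0,-0.0825,0,1,0.1065,0,-0.0825,0,1,0.1065,0,-0.0825,0,1])

```text
clock: 12.98
eef_pos: [0.5326, -0.1219, 0.1469]
ee_rot: [180.0, -0.1, 1.0]
wrist_force: [-0.3, -5.4, -3.9]
grip_width: 0.0117
grasp_force: 30.0
```

```bash
python3 - <<'E'
from h import *
im,d=ctrl.get_image("side"); cv2.imwrite("pics/s4.png",cv2.resize(im[120:240,240:360],None,fx=5,fy=5,interpolation=cv2.INTER_CUBIC))
v,u=np.where((d>0)&(im.min(2)>150));w=world("side",d,u,v)
q=w[(w[:,0]>.46)&(w[:,0]<.58)&(w[:,1]>-.16)&(w[:,1]<-.075)&(w[:,2]>.055)&(w[:,2]<.16)]
print(len(q),np.polyfit(q[:,0],q[:,2],1),q.min(0),q.max(0), np.degrees(np.arctan(np.polyfit(q[:,0],q[:,2],1)[0])))
s=ctrl.get_state();print(s["eef_pos"],s["wrist_force"],s["torque"],s["grip_width"],s["grasp_force"])
E
```

```text
215 [-1.04966627  0.66228394] [ 0.49283941 -0.15783539  0.0587268 ] [ 0.57624836 -0.08077835  0.14397696] -46.38808484281186
[ 0.53253784 -0.12193535  0.14684818] [ 0.16782607 -5.19350439 -3.44432997] [-0.81282547 -0.01096976 -0.19341218] 0.011651379173415983 30.00389714492485
```

View pics/s4.png

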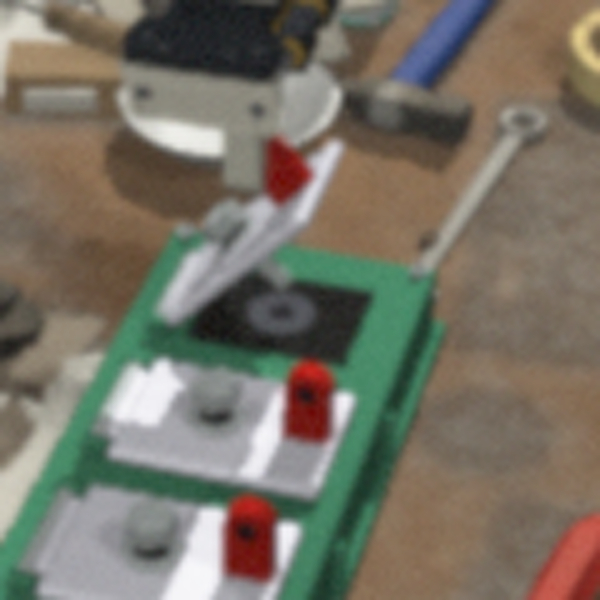

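```bash
python3 - <<'E'
from h import *
hs=[]
for i in range(4):
    im,d=ctrl.get_image("side" if i<3 else "top");n="side" if i<3 else "top"
    v,u=np.where((d>0)&(cv2.cvtColor(im,cv2.COLOR_BGR2HSV)[...,1]<60)&(im.min(2)>90));w=world(n,d,u,v)
    q=w[(w[:,0]>.46)&(w[:,0]<.60)&(w[:,1]>-.165)&(w[:,1]<-.075)&(w[:,2]>.06)&(w[:,2]<.16)&(abs((w[:,0]-.573)*.766+(w[:,2]-.057)*.643)<.012)][:,[0,2]]
    q=q-q.mean(0);V=np.linalg.svd(q,full_matrices=False)[2][0];print(n,len(q),np.degrees(np.arctan(V[1]/V[0])))
E
```

```text
side 378 -46.10623161956158
side 378 -46.043480164932426
side 378 -45.95538915837843
top 165 -41.449103504451855
```

>>> step_arm(series=[0.006,0,-0.0027,0,1,0.0125,0,-0.005,0,1,0.0125,0,-0.005,0,1,0.0125,0,-0.005,0,1])

```text
clock: 13.57
eef_pos: [0.5372, -0.1219, 0.1487]
ee_rot: [180.0, -0.0, 1.0]
wrist_force: [-2.6, -4.7, -3.1]
grip_width: 0.0118
grasp_force: 30.0
```

```bash
python3 - <<'E'
from h import *
im,d=ctrl.get_image("side");n="side"
v,u=np.where((d>0)&(cv2.cvtColor(im,cv2.COLOR_BGR2HSV)[...,1]<60)&(im.min(2)>90));w=world(n,d,u,v)
q=w[(w[:,0]>.46)&(w[:,0]<.60)&(w[:,1]>-.165)&(w[:,1]<-.075)&(w[:,2]>.06)&(w[:,2]<.16)&(abs((w[:,0]-.573)*.766+(w[:,2]-.057)*.643)<.012)]
# hinge-side and free-edge of the near (+y) side face
p=q[q[:,1]>-.09][:,[0,2]];o=p.mean(0);V=np.linalg.svd(p-o,full_matrices=False)[2][0];print(len(p),o,np.degrees(np.arctan(V[1]/V[0])))
Q=q[:,[0,2]];V=np.linalg.svd(Q-Q.mean(0),full_matrices=False)[2][0];print(len(Q),np.degrees(np.arctan(V[1]/V[0])))
s=ctrl.get_state();print(s["clock"],s["eef_pos"],s["wrist_force"],s["grip_width"],s["grasp_force"])
E
```

```text
115 [0.52947911 0.10675226] -49.49847595610101
350 -48.54685684208173
13.6167 [ 0.53722128 -0.12190309  0.14870571] [-2.18960653 -5.0515611  -2.35688689] 0.012006354543705966 30.00220778369112
```

The camera gives about 49° and the arm geometry about 53°, with the grip firm at 30 N.

```bash
python3 -c "
from plant import ctrl
print(ctrl.close_job())"
```

```text
the job is handed in; nothing more can be done
None
```

I tapped all three bolts to their stops and found the loose one, bolt c (about 9 mm against 2.5 mm for a and b); cap c was handed in still gripped by its lug at about 50° (camera 49°, arm geometry 53°), with caps a and b shut.

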